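# Close the adjustable wrench on the stud nut, then pull it tight

### The arm

A 6-joint arm with a two-finger parallel gripper is mounted at the origin on a cart in front of the work surface, level with it; the furniture and walls round the work are solid. World frame = base frame: x ahead of the robot, y to its left, z up, the work surface at z = 0. Lengths are in m, angles in rad, forces in N, time in s.
With the tool pointing down it reaches from about 0.25 to 0.775 m from the base axis. Payload 4 kg.
Tool frame: the origin (TCP) lies at the very end of the fingers, on their centre line; the grasp point (between the pads) lies 19 mm behind it; z points along the fingers, y is the line along which they close (so a half turn about z gives the same grasp; the last joint's range is limited). The gripper opens to 94 mm and grips with 3 to 60 N. Pads are 16 mm wide; open, the fingers measure 119 mm over their backs; the gripper's body (75 mm by 177 mm) begins 78 mm behind the grasp point.
Start: joints at [-1.323, 0.087, 1.371, -0, 1.684, -0.103], TCP at [0.189, -0.517, 0.206] pointing down, gripper open.
Joint ranges: [-3.1, 3.1], [-0.76, 2.03], [0.27, 2.55], [-1.08, 4.22], [0.17, 2.65], [-2.57, 2.57]. Speed limits (rad/s): [2.79, 2.79, 3.14, 3.14, 3.14, 3.14].

### API

Orientations are given as [roll, pitch, yaw] about the fixed x, y, z axes, in that order (R = Rz(yaw) Ry(pitch) Rx(roll)).
In Python, from bench import robot gives the robot as it stands. The module is installed in compiled form; this text tells all that it offers.
- The arm moves only by the tool move_arm, never from a script. Its argument "deltas" is one flat list of numbers, 7 for each row, row after row: the turn, a rotation vector about the tool's x, y, z in rad, then the shift along the tool's x, y, z in cm, then the closure, from -1 (fully open) to 1 (shut). A call has 1 to 8 rows; each row is the pose to reach, as a shift and turn from the pose commanded when the call began, along the tool's axes at that moment; what a row does not reach only later rows make up. A row lasts 1/10 s, in which the tool goes at most 50 mm and 8.59 degrees, less where a joint would pass 70% of its speed; a pose out of reach is approached as far as the arm can. A call with a gripper value outside its range is refused whole. The fingers move at their own pace and stop on an object; the grip force is fixed at half the most. Time passes only in rows, so rows that repeat a pose let the fingers close. It gives the time, the measured TCP pose, the force, the opening and the grip force at its end, in the units of the state.
- robot.get_obs(): the state, without advancing time (a new reading comes with each control period).
- robot.snapshot(name): name is "scene" or "side" or "wrist"; returns a dict with "image" (384x512x3 uint8, red, green, blue), "depth" (384x512 float32, m along the optical axis (not along the pixel's ray), 0 where there is no reading), "fov_y" (degrees; the focal length in pixels is half the picture's height over the tangent of half this angle, whatever the lens; pixels are square), "cx", "cy" (the principal point, pixels), "D" ([k1, k2, p1, p2, k3] as OpenCV has them; the pictures are not rectified), "origin" and "orientation" of the camera in the world; the wrist camera has in their place "T_tool_cam" (4x4, takes a point from camera to tool coordinates, whose origin is the TCP and whose axes are the flange's). Camera axes: x right, y up, looking along -z (the intrinsics and any distortion apply to the point x, -y, -z); pixel columns grow to the right and rows downward; lengths in m; the calibration is good to about 2 mm. A picture is of the moment at which its call begins: read the wrist's pose just before it.
- robot.close_job(): hands the job in; it is judged then, once.
The state is a dict: "time": time; "joint_positions": joint angles; "qvel": joint speeds; "joint_torque": joint torques, N m; "tool_pos": TCP position; "ee_rot": TCP orientation; "wrist_force": force on the tool from outside, world axes, zero at the start; "wrist_torque": the same for the moment, N m; "width": finger opening in m; "finger_force": force on a finger pad.
Only numpy, scipy, OpenCV 4.12 (cv2) and the standard library are available. Lean on these libraries where they do the work, as an engineer would, in place of code of your own. Each camera call takes 0.05 s, during which the arm holds its last target. There are 200 camera calls.

### The job

The adjustable wrench sits loosely round the nut on the flange's stud. First roll its worm wheel (drag the top of the wheel away from the handle, towards the nut) until the movable jaw is snug on the nut; only then swing the handle clockwise, seen from above, right up to the stop bolt, so that the nut turns with it, and let go.

Things in the scene. Friction and masses are not known exactly. Their poses are not given: they have to be found in the camera images.
- worm_top (a point): Top of the worm, a knurled steel wheel 30 mm in diameter, 16 mm wide, 35 mm above the worktop, 12 mm proud of the cheeks beside it, 58 mm from the nut axis. Axes: x from handle to nut, y across the wrench (the axle), z up. Pressed with 6 to 12 N and dragged along +x it rolls: 10 mm of drag closes the jaw 2 mm. 20 to 44 mm in all, in short strokes. Once snug, the finger just slips.
- handle_grip (a point): Middle of the wrench handle, 150 mm from the nut's axis; axes as for worm_top (x along the handle towards the nut). A flat steel bar 18 mm wide and 10 mm thick, 13 to 23 mm above the worktop, free on both sides from 95 to 200 mm from the nut's axis, about which it swings with some 2 N applied here.
- jaw (a joint): Travel of the movable jaw in m: 0 is fully open, 0.009 touches the nut (then gives some tenths of a mm at most). It starts at 0.0003 to 0.0051, moves 3 mm per radian of the worm, stays where it is left, and is hard to push directly.
- wrench (a joint): Swing of the wrench in rad, 0 at the start, growing clockwise seen from above, 0.5 at the stop bolt (an upright steel bolt 12 mm in diameter and 30 mm high on an arm of the flange). It stays where it is left.
- stud_nut: The hex nut worked on, on the stud of the round flange (76 mm across, 12 mm high) and in the wrench's mouth: 19 mm across flats, 10 mm high, origin at the centre of its underside, 12 mm above the worktop, x axis normal to the flats the jaws take. The wrench swings about its axis. The spare nut, the knurled ring and the star knob lying about are not needed.

How it is judged:
On the way:
1. the jaw is closed to within 1 mm of the nut while the handle is still where it was (within 0.12 rad) (value of joint jaw above 0.008 m and value of joint wrench below 0.12 rad), for 0.2 s.
At the end, for the whole second after the job is handed in: The jaw is within 1.5 mm of the nut, the handle has been swung to the stop bolt (within 0.08 rad), and the nut sits on the stud, square in the jaws (within 10 degrees), at rest (value of joint jaw above 0.0075 m and value of joint wrench above 0.42 rad and angle between the x axis of stud_nut and the y axis of handle_grip, either way round below 0.17 rad and horizontal distance between stud_nut and handle_grip below 0.16 m and height (world z) of stud_nut below 0.016 m and linear speed of stud_nut below 0.02 m/s); the robot touches nothing.
It fails at once if the handle is swung more than 0.17 rad while the jaw is still more than 2 mm off the nut (value of joint wrench above 0.17 rad and value of joint jaw below 0.007 m).
It also fails if it takes over 51 s, if anything falls off the work surface, if the arm or the gripper's body presses on something with over 40 N, if the wrist force passes 120 N, or if a joint passes its speed limit or range.

## Working session

There is one attempt and no reset: what is moved stays moved. The work goes in short steps, Python scripts to look and compute and a tool call to move; the robot and the scene stay as the last step left them, time stands still between calls to the robot, and variables do not carry over. Pictures are saved under pics/ and viewed, at most 10 in all, crops included, and the job is handed in when it is done.

Besides the shell and the picture viewer there is one more tool, called as a command line: name --argument value ..., lists and objects as JSON in quotes. move_arm: Moves the arm, as the interface text tells. Its arguments: {"type":"object","properties":{"deltas":{"type":"array","items":{"type":"number"}}},"required":["deltas"]}

```bash
mkdir -p pics
cat > h.py <<'E'
import numpy as np, cv2, pickle
from scipy.spatial.transform import Rotation as R
from bench import robot
def snap(name):
    o=robot.get_obs(); s=robot.snapshot(name); s['obs']=o
    if name=='wrist':
        T=np.eye(4);T[:3,:3]=R.from_euler('xyz',o['ee_rot']).as_matrix();T[:3,3]=o['tool_pos'];T=T@np.array(s['T_tool_cam'])
    else:
        T=np.eye(4);q=np.array(s['orientation'],float)
        T[:3,:3]=q if q.shape==(3,3) else (R.from_euler('xyz',q).as_matrix() if q.size==3 else R.from_quat(q).as_matrix());T[:3,3]=s['origin']
    s['T']=T;f=192/np.tan(np.radians(s['fov_y'])/2);s['K']=np.array([[f,0,s['cx']],[0,f,s['cy']],[0,0,1]])
    return s
def ray(s,u,v):
    p=cv2.undistortPoints(np.array([[[u,v]]],float),s['K'],np.array(s['D'],float))[0,0]
    return np.array([p[0],-p[1],-1])
def atz(s,u,v,z):
    d=s['T'][:3,:3]@ray(s,u,v);o=s['T'][:3,3];return o+d*(z-o[2])/d[2]
def dep(s,u,v):
    return s['T'][:3,:3]@(ray(s,u,v)*s['depth'][int(v),int(u)])+s['T'][:3,3]
def load(n): return pickle.load(open(n+'.pkl','rb'))
def save(s,n):
    pickle.dump(s,open(n+'.pkl','wb')); cv2.imwrite(f'pics/{n}.png',s['image'][:,:,::-1])
E
python3 - <<'E'
from h import *
for n in ('scene','side','wrist'):
    s=snap(n);save(s,n+'0');print(n,s['T'].round(3).tolist(),s['fov_y'],s['D'],s['cx'],s['cy'],s.get('orientation'))
print(s['obs'])
a=[cv2.imread(f'pics/{n}0.png') for n in ('scene','side')]
cv2.imwrite('pics/ab.png',cv2.resize(np.vstack(a),(800,1200))[:600]);
E
```

```text
scene [[-0.661, -0.429, 0.616, 1.145], [0.75, -0.384, 0.539, 0.323], [0.005, 0.818, 0.575, 0.573], [0.0, 0.0, 0.0, 1.0]] 46.119136831259326 [-0.07098056  0.          0.          0.          0.        ] 248.662104109888 197.4828784896671 [ 0.95779812 -0.00537253  2.29340595]
side [[1.0, 0.019, 0.012, 0.623], [0.002, 0.461, -0.887, -0.906], [-0.022, 0.887, 0.461, 0.454], [0.0, 0.0, 0.0, 1.0]] 51.82030823533865 [-0.02650588  0.          0.          0.          0.        ] 250.67049322339008 191.0533807259706 [1.09178072 0.02198446 0.00168333]
wrist [[0.344, 0.901, 0.264, 0.267], [-0.939, 0.331, 0.095, -0.488], [-0.002, -0.281, 0.96, 0.384], [0.0, 0.0, 0.0, 1.0]] 63.829388763388295 [-0.07033283  0.          0.          0.          0.        ] 253.6891643729216 191.10076780320642 None
{'time': 0.1, 'joint_positions': array([-1.32311268e+00,  8.79011612e-02,  1.37211005e+00,  1.35304925e-05,
        1.68359394e+00, -1.03093692e-01]), 'qvel': array([-0.00228748, -0.00124901, -0.00336319, -0.00197573, -0.00259578,
       -0.00036051]), 'joint_torque': array([ 2.25751239e-03, -3.41251945e+01, -3.03302872e+01,  7.19424058e-02,
        3.03787517e-02, -9.98526343e-05]), 'tool_pos': array([ 0.18887639, -0.51602324,  0.20440674]), 'ee_rot': array([-3.13959223e+00, -2.20484021e-04,  3.50778626e-01]), 'wrist_force': array([-0.41965636, -0.18213942, -0.09211808]), 'wrist_torque': array([-0.0242814 ,  0.03787121, -0.02675904]), 'finger_force': 0.0, 'width': 0.09419737723892269}
```

View pics/scene0.png

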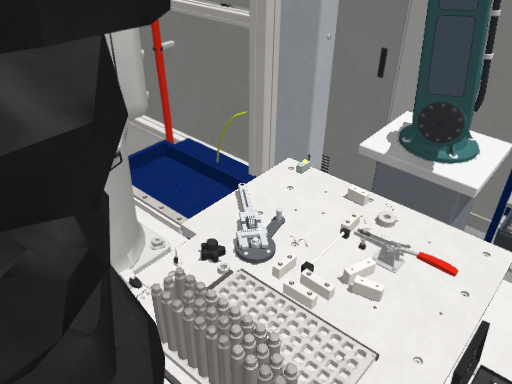

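View pics/side0.png

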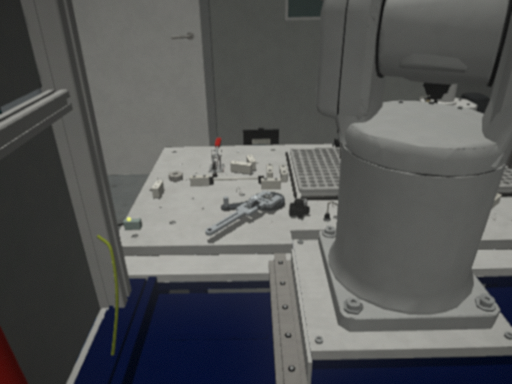

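Run:
```python
from h import *
s=load('scene0')
for u,v in [(440,142),(255,245),(245,190),(420,330),(330,225),(120,50),(280,215),(60,200),(250,42)]: print('scene',u,v,s['depth'][v,u],dep(s,u,v).round(3))
s=load('side0')
for u,v in [(12,191),(210,232),(272,200),(180,220),(420,250),(300,207),(60,60)]: print('side',u,v,s['depth'][v,u],dep(s,u,v).round(3))
```

```text
scene 440 142 0.9819005 [0.209 0.064 0.11 ]
scene 255 245 0.8328238 [ 0.663 -0.083  0.022]
scene 245 190 0.9796956 [ 0.541 -0.217  0.022]
scene 420 330 0.7007795 [ 0.625  0.229 -0.   ]
scene 330 225 0.9170858 [ 0.495 -0.025  0.   ]
scene 120 50 0.611564 [ 0.799 -0.217  0.386]
scene 280 215 0.9115007 [ 0.558 -0.107  0.02 ]
scene 60 200 0.0 [1.145 0.323 0.573]
scene 250 42 0.0 [1.145 0.323 0.573]
side 12 191 0.46903408 [ 0.332 -0.491  0.244]
side 210 232 0.7883398 [ 0.532 -0.245  0.02 ]
side 272 200 0.90334004 [ 0.661 -0.114  0.019]
side 180 220 0.8743302 [ 0.456 -0.16  -0.002]
side 420 250 0.55650187 [ 0.855 -0.451  0.118]
side 300 207 0.86585295 [ 0.721 -0.154  0.022]
side 60 60 0.5283043 [ 0.363 -0.357  0.373]
```

View pics/wrist0.png

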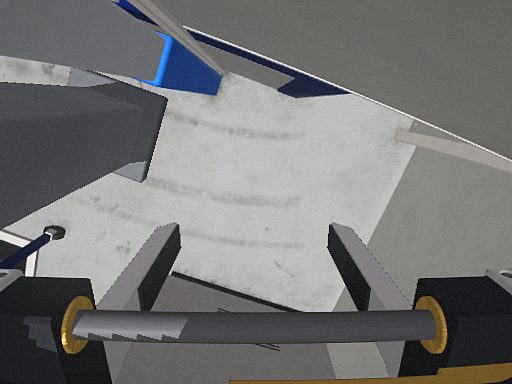

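Run:
```python
from h import *
H=np.full((24,20),-9.);Lo=np.full((24,20),9.)
for n in ('scene0','side0','wrist0'):
    s=load(n);v,u=np.mgrid[0:384:2,0:512:2];u=u.ravel();v=v.ravel();d=s['depth'][v,u]
    k=d>.05;u,v,d=u[k],v[k],d[k]
    p=cv2.undistortPoints(np.stack([u,v],1).astype(float)[:,None],s['K'],np.array(s['D']))[:,0]
    P=np.c_[p[:,0]*d,-p[:,1]*d,-d]@s['T'][:3,:3].T+s['T'][:3,3]
    if n=='wrist0': P=P[d>.2]
    i=((P[:,0]+.1)/.05).astype(int);j=((P[:,1]+.7)/.05).astype(int)
    ok=(i>=0)&(i<24)&(j>=0)&(j<20)
    np.maximum.at(H,(i[ok],j[ok]),P[ok,2]); 
print('cols y from -.7 step .05; rows x')
print('      '+' '.join('%4d'%(-70+5*j) for j in range(20)))
for i in range(24): print('%5.2f '%(-.1+.05*i)+' '.join('%4d'%round(h*100) if h>-5 else '   .' for h in H[i]))
# wrench detail: points 8..60mm above the table
import itertools
for n in ('scene0','side0'):
    s=load(n);I=s['image']; 
    c=I[170:275,200:310] if n[1]=='c' else I[180:250,190:320]
    cv2.imwrite(f'pics/c_{n}.png',cv2.resize(c[:,:,::-1],(650,620) if 0 else None,fx=5,fy=5,interpolation=cv2.INTER_CUBIC))
a=cv2.imread('pics/c_scene0.png');b=cv2.imread('pics/c_side0.png');
a=cv2.resize(a,(396,378));b=cv2.resize(b,(396,213));z=np.zeros((600,400,3),np.uint8);print(a.shape,b.shape)
z[:378,:396]=a;z[380:593,:396]=b;cv2.imwrite('pics/comb.png',cv2.resize(z,(400,600)))
```

```text
cols y from -.7 step .05; rows x
       -70  -65  -60  -55  -50  -45  -40  -35  -30  -25  -20  -15  -10   -5    0    5   10   15   20   25
-0.10  -85  -85  -85  -85  -85  -85  -85  -85  -85  -85    0    0  -76    .    0    3    0    0    .    .
-0.05  -85  -85  -85  -85  -85  -85  -86  -85  -85  -85    0    1    2    .    .   22    0    0    .    .
 0.00  -85  -85  -86  -85  -85  -86  -85  -85  -85  -86    0    1    2   22    3   22    1    0    .    .
 0.05  -85  -85  -86  -85  -85  -85  -85  -85  -86  -86    0    0    4    3    3    4    0    0  -85  -86
 0.10  -85  -85  -85  -85  -85  -85  -85  -85  -85  -85    0    0    0    1    1   40   31    0  -86  -85
 0.15  -85  -85  -85  -85  -85  -86  -85  -86  -85  -86    0    0    0    0    0   41   32   -1    .    .
 0.20  -85  -86   31  -85  -85  -85  -85   31  -12   37  -86    .    .   40   41   41   15    .    .    .
 0.25  -85  -86  -85  -85  -85  -86  -85   33    .   38    .    .    .    .    .    .    .    .    .    .
 0.30   29   30   34   34   36   45   45   45   37   38    2    0    0    0    0    0    0    0    0    0
 0.35  
[... 910 characters left out ...]
2    2    2    2    3    3    2    0
 0.80    .    .    .   -3   27   28   44   44   33   41    0    2    2    2    2    2    2    3    2    0
 0.85    .    .    .   -3   27   41   44   35   28   28    4    4   13   14   14   14   14   14    2    2
 0.90    .    .    .   -3   27   44   44   33   28   28    .    .    .   14   14   14   14   14    .    .
 0.95    .    .    .   -6    2   27   40   41   28    .    .    .    .    0    .    .    .    .    .    .
 1.00    .    .    .   -6   -2    0    .    .    .    .    .    .    .    .    .    .    .    .    .    .
 1.05    .    .    .    .    .    .  -11  -11    0    0    .    .    .    .    .   23   23   18   48    .
(378, 396, 3) (213, 396, 3)
```

View pics/c_scene0.png

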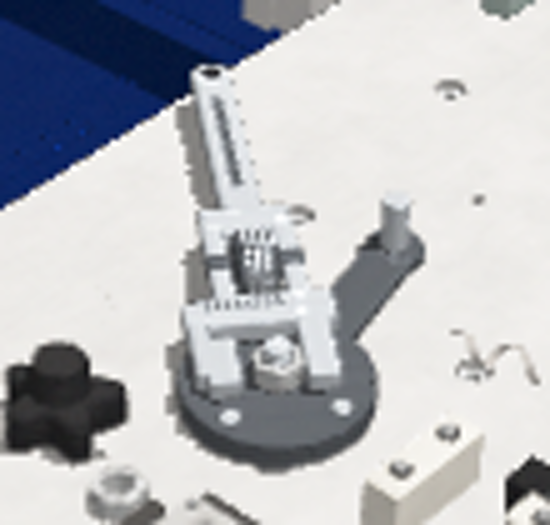

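Run:
```python
from h import *
for n in ('scene0','side0','wrist0'):
    s=load(n);v,u=np.mgrid[0:384:2,0:512:2];u=u.ravel();v=v.ravel();d=s['depth'][v,u]
    k=d>.05;u,v,d=u[k],v[k],d[k]
    p=cv2.undistortPoints(np.stack([u,v],1).astype(float)[:,None],s['K'],np.array(s['D']))[:,0]
    P=np.c_[p[:,0]*d,-p[:,1]*d,-d]@s['T'][:3,:3].T+s['T'][:3,3]
    print(n,'zmax',P[:,2].max(),'dmax',d.max())
    for x0 in np.arange(.15,.45,.05):
      for y0 in np.arange(-.7,-.15,.05):
        k=(P[:,0]>x0)&(P[:,0]<x0+.05)&(P[:,1]>y0)&(P[:,1]<y0+.05)&(P[:,2]>.03)
        if k.sum()>3: print(round(x0,2),round(y0,2),k.sum(),'z',P[k,2].min().round(2),P[k,2].max().round(2),'u',u[k].min(),u[k].max(),'v',v[k].min(),v[k].max(),'rgb',s['image'][v[k],u[k]].mean(0).round())
```

```text
scene0 zmax 0.5622162770166773 dmax 2.6386294
0.2 -0.6 10 z 0.3 0.31 u 218 232 v 4 6 rgb [ 99.  99. 100.]
0.2 -0.25 34 z 0.04 0.37 u 324 338 v 0 136 rgb [142. 146. 149.]
0.25 -0.25 415 z 0.03 0.38 u 312 336 v 0 146 rgb [153. 157. 161.]
0.3 -0.7 252 z 0.03 0.29 u 164 182 v 12 104 rgb [113. 114. 111.]
0.3 -0.65 270 z 0.03 0.3 u 176 194 v 14 108 rgb [112. 112. 110.]
0.3 -0.6 297 z 0.03 0.34 u 184 206 v 0 112 rgb [113. 113. 111.]
0.3 -0.55 328 z 0.03 0.34 u 198 218 v 0 116 rgb [113. 114. 111.]
0.3 -0.5 362 z 0.03 0.35 u 212 232 v 0 122 rgb [112. 113. 110.]
0.3 -0.45 404 z 0.03 0.36 u 228 246 v 0 128 rgb [113. 114. 111.]
0.3 -0.4 78 z 0.04 0.36 u 244 248 v 0 128 rgb [114. 115. 112.]
0.3 -0.35 463 z 0.03 0.37 u 270 286 v 0 140 rgb [145. 145. 145.]
0.3 -0.3 624 z 0.03 0.37 u 282 306 v 0 142 rgb [126. 130. 134.]
0.3 -0.25 644 z 0.03 0.38 u 296 324 v 0 148 rgb [132. 136. 140.]
0.35 -0.7 117 z 0.03 0.28 u 154 170 v 22 110 rgb [163.  49.  37.]
0.35 -0.65 42 z 0.03 0.34 u 164 178 v 0 110 rgb [145. 108. 103.]
0.35 -0.6 45 z 0.31 0.34 u 178 192 v 0 14 rgb [149. 147. 144.]
0.35 -0.55 47 z 0.31 0.34
[... 1792 characters left out ...]
0.]
0.2 -0.45 122 z 0.31 0.33 u 0 52 v 278 318 rgb [30. 31. 33.]
0.2 -0.35 289 z 0.03 0.19 u 0 112 v 42 72 rgb [103. 104. 106.]
0.25 -0.35 1604 z 0.03 0.2 u 0 124 v 0 66 rgb [101. 102. 104.]
0.3 -0.7 381 z 0.03 0.18 u 412 510 v 102 124 rgb [107. 106. 103.]
0.3 -0.65 876 z 0.03 0.23 u 370 510 v 66 102 rgb [107. 106. 102.]
0.3 -0.6 2199 z 0.03 0.28 u 330 510 v 0 82 rgb [104. 103. 100.]
0.3 -0.55 1693 z 0.03 0.27 u 286 474 v 0 66 rgb [105. 104. 100.]
0.3 -0.5 673 z 0.03 0.2 u 236 314 v 0 48 rgb [106. 105. 101.]
0.3 -0.45 271 z 0.03 0.14 u 186 240 v 0 32 rgb [105. 104. 101.]
0.3 -0.4 72 z 0.03 0.08 u 148 194 v 0 14 rgb [106. 104. 102.]
0.3 -0.35 70 z 0.03 0.1 u 92 146 v 0 18 rgb [103. 104. 107.]
```

move_arm --deltas '[0, 0.1, 0, 0, 0, -5, -1, 0, 0.2, 0, 0, 0, -10, -1, 0, 0.3, 0, 0, 0, -15, -1, 0, 0.45, 0, 0, 0, -19, -1, 0, 0.6, 0, 0, 0, -22, -1, 0, 0.75, 0, 0, 0, -25, -1, 0, 0.9, 0, 0, 0, -25, -1, 0, 0.9, 0, 0, 0, -25, -1]'

```text
time: 0.95
tool_pos: [0.1861, -0.5185, 0.4505]
ee_rot: [-3.125, -0.905, 0.332]
wrist_force: [0.4, -1.5, -0.8]
width: 0.094
finger_force: 0.0
```

Run:
```python
from h import *
s=snap('wrist');save(s,'wrist1');print(s['obs'])
print(s['T'].round(2))
v,u=np.mgrid[0:384:2,0:512:2];u=u.ravel();v=v.ravel();d=s['depth'][v,u]
k=d>.2;u,v,d=u[k],v[k],d[k]
p=cv2.undistortPoints(np.stack([u,v],1).astype(float)[:,None],s['K'],np.array(s['D']))[:,0]
P=np.c_[p[:,0]*d,-p[:,1]*d,-d]@s['T'][:3,:3].T+s['T'][:3,3]
print(P[:,2].max())
for x0 in np.arange(.15,.45,.025):
  r=''
  for y0 in np.arange(-.6,.0,.04):
    k=(P[:,0]>x0)&(P[:,0]<x0+.025)&(P[:,1]>y0)&(P[:,1]<y0+.04)&(P[:,2]>.05)
    r+='   .' if k.sum()<3 else '%4d'%(100*P[k,2].max())
  print('%.3f'%x0,r)
```

```text
{'time': 0.95, 'joint_positions': array([-1.78026847,  0.25171145,  0.96331398,  0.99361654,  2.22451117,
       -0.03128219]), 'qvel': array([ 0.06057131, -0.03112109, -0.03506026, -0.0731052 , -0.00331245,
       -0.0045407 ]), 'joint_torque': array([-3.63083594e-01, -4.50430083e+01, -3.18604553e+01,  3.46288852e+00,
        3.73301078e-01,  3.50534369e-02]), 'tool_pos': array([ 0.18611193, -0.51846018,  0.45050011]), 'ee_rot': array([-3.12545546, -0.90467453,  0.33228023]), 'wrist_force': array([ 0.3507033 , -1.46506282, -0.77316012]), 'wrist_torque': array([-0.07998758,  0.36670854, -0.03746578]), 'finger_force': 0.0, 'width': 0.09403714641040843}
[[ 0.34  0.77 -0.54  0.1 ]
 [-0.94  0.27 -0.2  -0.55]
 [-0.01  0.58  0.81  0.63]
 [ 0.    0.    0.    1.  ]]
0.5426722947360423
0.150    .   .   .   .   .   .   .   .   .   .   .  25  23   .   .
0.175    .   .   .   .   .   .   .   .   .   .   .  27  25   .   .
0.200    .   .   .   .   .   .   .   .   .   .   .   .  19  20   .
0.225    .   .   .   .   .   .  53  53  49  45   .   .   .   .   .
0.250    .   .   .   .   .   .  54   .   .   .   .   .   .   .   .
0.275    .   .   .   .   .   .  53   .   .   .   .   .   .   .   .
0.300    .   .   .   .   .   .  52  51   .   .   .   .   .   .   .
0.325   52  53  53  53  52  52  51  51   .   .   .   .   .   .   .
0.350    .   .   .   .   .   .  28   .   .   .   .   .   .   .   .
0.375    .   .   .   .   .   .   .   .   .   .   .   .   .   .   .
0.400    .   .   .   .   .   .   .   .   .   .   .   .   .   .   .
0.425    .   .   .   .   .   .   .   .   .   .   .   .   .   .   .
0.450    .   .   .   .   .   .   .   .   .   .   .   .   .   .   .
```

View pics/wrist1.png

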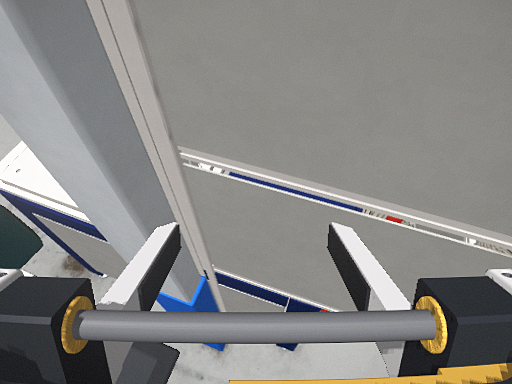

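```bash
cat > fk.py <<'E'
import numpy as np
from scipy.spatial.transform import Rotation as R
def E(a,t): return R.from_euler('zyx'[['z','y','x'].index(a)],t).as_matrix()
def fk(q,P,full=False,ol=0):
    h,L1,L2,d,o,b=P
    M=E('z',q[0]);pts=[np.array([0,0,h])]
    M=M@E('y',q[1]);pts.append(pts[-1]+M@[0,0,L1])
    M=M@E('y',q[2]);pts.append(pts[-1]+M@np.array([b,o if ol==0 else 0,L2]))
    M=M@E('z',q[3]); 
    M=M@E('y',q[4]);pts.append(pts[-1]+M@np.array([0,o if ol==1 else 0,d]))
    M=M@E('z',q[5])
    return M,pts
E
python3 - <<'E'
from fk import *
from scipy.optimize import least_squares
qs=[[-1.32311268e+00,  8.79011612e-02,  1.37211005e+00,  0,1.68359394e+00, -1.03093692e-01],[-1.78026847,  0.25171145,  0.96331398,  0.99361654,  2.22451117,-0.03128219]]
ps=[[.18888,-.51602,.20441],[0.18611193, -0.51846018,  0.45050011]]
es=[[-3.1396,-.0002,.35078],[-3.12545546, -0.90467453,  0.33228023]]
for q,e in zip(qs,es):
    M=fk(q,[0]*6)[0];print('fk\n',M.round(3),'\ntrue\n',R.from_euler('xyz',e).as_matrix().round(3))
for ol in (0,1):
  f=lambda P:np.concatenate([[*(fk(q,P,ol=ol)[1][-1]-p)] for q,p in zip(qs,ps)]+[1e-3*(np.array(P)-[.3,.4,.4,.25,.05,0])])
  r=least_squares(f,[.3,.4,.4,.25,.05,0]);print(ol,r.x.round(4),r.fun[:6].round(4))
E
```

```text
fk
 [[-0.344  0.939 -0.   ]
 [ 0.939  0.344  0.002]
 [ 0.002  0.    -1.   ]] 
true
 [[ 0.939  0.344 -0.   ]
 [ 0.344 -0.939  0.002]
 [ 0.    -0.002 -1.   ]]
fk
 [[-0.338  0.584  0.738]
 [ 0.941  0.202  0.272]
 [ 0.01   0.786 -0.618]] 
true
 [[ 0.584  0.338  0.738]
 [ 0.202 -0.941  0.272]
 [ 0.786 -0.01  -0.618]]
0 [0.1528 0.4488 0.4998 0.3506 0.0566 0.1008] [ 0.  0. -0. -0.  0.  0.]
1 [-1.2014  1.3625  0.4735  0.3893  0.0566 -0.3878] [-0.      0.     -0.0001 -0.      0.      0.0001]
```

move_arm --deltas '[0, 0.15, 0, 0, 0, 0, -1, 0, 0.3, 0, 0, 0, 0, -1, 0, 0.45, 0, 0, 0, 0, -1, 0, 0.6, 0, 0, 0, 0, -1, 0, 0.7, 0, 0, 0, 0, -1, 0, 0.7, 0, 0, 0, 0, -1]'

```text
time: 1.6
tool_pos: [0.1903, -0.5162, 0.452]
ee_rot: [-0.25, -1.538, -2.539]
wrist_force: [-0.4, -0.5, -0.9]
width: 0.0941
finger_force: 0.0
```

Run:
```python
from h import *
s=snap('wrist');save(s,'wrist2');print(s['obs'])
print(s['T'].round(2))
v,u=np.mgrid[0:384:2,0:512:2];u=u.ravel();v=v.ravel();d=s['depth'][v,u]
k=d>.2;u,v,d=u[k],v[k],d[k]
p=cv2.undistortPoints(np.stack([u,v],1).astype(float)[:,None],s['K'],np.array(s['D']))[:,0]
P=np.c_[p[:,0]*d,-p[:,1]*d,-d]@s['T'][:3,:3].T+s['T'][:3,3]
print(P[:,2].max())
for x0 in np.arange(.15,.45,.025):
  r=''
  for y0 in np.arange(-.6,.0,.04):
    k=(P[:,0]>x0)&(P[:,0]<x0+.025)&(P[:,1]>y0)&(P[:,1]<y0+.04)&(P[:,2]>.05)
    r+='   .' if k.sum()<3 else '%4d'%(100*P[k,2].max())
  print('%.3f'%x0,r)
```

```text
{'time': 1.6, 'joint_positions': array([-1.87174375,  0.35825422,  1.27609889,  1.56194676,  2.22539358,
       -0.0477449 ]), 'qvel': array([ 0.00206418, -0.04652043, -0.09696067, -0.01931504, -0.00033098,
        0.00606095]), 'joint_torque': array([-3.15509252e-01, -4.28843343e+01, -2.72113448e+01,  3.57425675e+00,
        2.78521813e-01, -1.42450837e-02]), 'tool_pos': array([ 0.19027362, -0.51622972,  0.45195463]), 'ee_rot': array([-0.2495571 , -1.53811445, -2.53886071]), 'wrist_force': array([-0.36676139, -0.53817051, -0.89429196]), 'wrist_torque': array([-0.08676551,  0.37286705,  0.03717143]), 'finger_force': 0.0, 'width': 0.09407677913811051}
[[ 0.35  0.24 -0.91  0.02]
 [-0.94  0.08 -0.34 -0.58]
 [-0.01  0.97  0.25  0.53]
 [ 0.    0.    0.    1.  ]]
1.2413757584172411
0.150    .   .   .   .   .   .   .   .   .   .   .   .   .   .   .
0.175    .   .   .   .   .   .   .   .   .   .   .   .   .   .   .
0.200    .   .   .   .   .   .   .   .   .   .   .   .   .   .   .
0.225    .   .   .   .   .   .  63  63  64  64   .   .   .   .   .
0.250    .   .   .   .   .   .  63   .   .   .   .   .   .   .   .
0.275    .   .   .   .   .   .  64   .   .   .   .   .   .   .   .
0.300    .   .   .   .   .   .  65  64   .   .   .   .   .   .   .
0.325   62  62  63  63  64  64  65  65   .   .   .   .   .   .   .
0.350    .   .   .   .   .   .  29   .   .   .   .   .   .   .   .
0.375    .   .   .   .   .   .   .   .   .   .   .   .   .   .   .
0.400    .   .   .   .   .   .   .   .   .   .   .   .   .   .   .
0.425    .   .   .   .   .   .   .   .   .   .   .   .   .   .   .
0.450    .   .   .   .   .   .   .   .   .   .   .   .   .   .   .
```

View pics/wrist2.png

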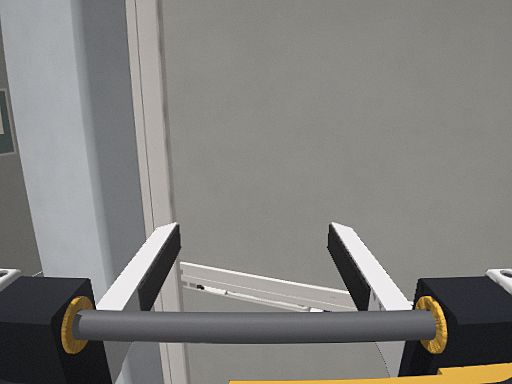

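```bash
cat >> fk.py <<'E'
PR=[0.1528,0.4488,0.4998,0.3506,0.0566,0.1008]
RZ=E('z',-np.pi/2)
def tool(q):
    M,p=fk(q,PR);return M@RZ,p
def rows(qlist,q0=None,T0=None):
    """tool-frame deltas relative to start pose"""
    if T0 is None: M0,p=tool(q0);p0=p[-1]
    else: M0,p0=T0
    for q in qlist:
        M,p=tool(q); print(np.r_[R.from_matrix(M0.T@M).as_rotvec().round(3),(100*M0.T@(p[-1]-p0)).round(2)].tolist(), 'tcp',p[-1].round(3),'wr',p[-2].round(3),'el',p[1].round(3))
E
python3 - <<'E'
from h import *
from fk import *
q=[-1.87174375,  0.35825422,  1.27609889,  1.56194676,  2.22539358,-0.0477449 ]
M,p=tool(q);print(p[-1],R.from_matrix(M).as_euler('xyz'))
s=load('scene0')
n=atz(s,256,241,.022);b=atz(s,279.4,210,.03);w=atz(s,200+258/5,170+235/5,.035);e=atz(s,242,184.8,.023)
for a in (n,b,w,e): print(a.round(4),np.linalg.norm(a-n).round(4),np.degrees(np.arctan2(*(a-n)[1::-1])).round(1))
# pillar extents
for nm in ('scene0','wrist2','wrist1'):
    s=load(nm);v,u=np.mgrid[0:384:2,0:512:2];u=u.ravel();v=v.ravel();d=s['depth'][v,u]
    k=d>.2;u,v,d=u[k],v[k],d[k]
    pp=cv2.undistortPoints(np.stack([u,v],1).astype(float)[:,None],s['K'],np.array(s['D']))[:,0]
    P=np.c_[pp[:,0]*d,-pp[:,1]*d,-d]@s['T'][:3,:3].T+s['T'][:3,3]
    k=(P[:,2]>.05)&(P[:,0]>.2)&(P[:,0]<.36)&(P[:,1]>-.4)&(P[:,1]<-.12);Q=P[k]
    print(nm,k.sum(),'minx',Q[:,0].min(),'maxy',Q[:,1].max(),'rmin',np.hypot(Q[:,0],Q[:,1]).min(), Q[np.hypot(Q[:,0],Q[:,1]).argmin()])
# plan: tool-down with q1 -1.32 ; retract; sweep
q0=[-1.3231,.0879,1.3721,0,1.6836,-.103]
qa=[-1.3231,-.7,1.5,0,np.pi-.8,-.103]
L=[np.array(q0)+(np.array(qa)-q0)*t for t in np.linspace(.125,1,8)]
rows(L,T0=(M,p[-1]))
E
```

```text
[ 0.19026347 -0.51616878  0.45186642] [0.2495572  1.53811445 0.60273204]
[ 0.6528 -0.0889  0.022 ] 0.0 0.0
[ 0.5561 -0.11    0.03  ] 0.0993 -167.7
[ 0.6158 -0.1324  0.035 ] 0.0585 -130.5
[ 0.5304 -0.2348  0.023 ] 0.1905 -130.0
scene0 2220 minx 0.24247805178816184 maxy -0.20576196400586222 rmin 0.32220024527962293 [ 0.24388307 -0.21055652  0.13482225]
wrist2 13469 minx 0.23859081788109193 maxy -0.2135477358760574 rmin 0.32234720269345823 [ 0.24146446 -0.21354774  0.61060422]
wrist1 10104 minx 0.23935280628437983 maxy -0.21439320479251273 rmin 0.32305329364328494 [ 0.24085098 -0.21530034  0.30433684]
[0.007, 1.602, -0.003, 20.41, 4.08, -0.33] tcp [ 0.179 -0.475  0.248] wr [ 0.179 -0.476  0.599] el [-0.001  0.005  0.602]
[0.007, 1.602, -0.003, 16.53, 8.64, 0.28] tcp [ 0.167 -0.431  0.287] wr [ 0.168 -0.432  0.638] el [-0.012  0.047  0.599]
[0.007, 1.602, -0.003, 13.11, 13.49, 0.9] tcp [ 0.156 -0.384  0.322] wr [ 0.156 -0.385  0.673] el [-0.023  0.09   0.592]
[0.008, 1.602, -0.004, 10.17, 18.59, 1.53] tcp [ 0.143 -0.335  0.352] wr [ 0.143 -0.335  0.703] el [-0.033  0.131  0.581]
[0.008, 1.602, -0.004, 7.73, 23.89, 2.16] tcp [ 0.13  -0.283  0.377] wr [ 0.13  -0.283  0.728] el [-0.043  0.171  0.565]
[0.008, 1.602, -0.004, 5.8, 29.34, 2.8] tcp [ 0.117 -0.23   0.397] wr [ 0.117 -0.23   0.748] el [-0.053  0.21   0.546]
[0.008, 1.602, -0.004, 4.39, 34.89, 3.43] tcp [ 0.103 -0.176  0.412] wr [ 0.103 -0.176  0.762] el [-0.062  0.246  0.523]
[0.008, 1.602, -0.004, 3.51, 40.5, 4.06] tcp [ 0.089 -0.121  0.421] wr [ 0.089 -0.121  0.772] el [-0.071  0.28   0.496]
```

```bash
sed -i "s#RZ=E('z',-np.pi/2)#RZ=E('z',np.pi/2)#" fk.py
python3 - <<'E'
from fk import *
q0=np.array([-1.87174375,  0.35825422,  1.27609889,  1.56194676,  2.22539358,-0.0477449 ])
print(R.from_matrix(tool(q0)[0]).as_euler('xyz'))
qa=np.array([-1.8,-.7,1.5,0,np.pi-.8,-.103])
L=[q0+(qa-q0)*t for t in np.linspace(1/16,1,16)]
rows(L[:8],q0); print(); rows(L[8:],L[7])
qc=qa.copy();qc[0]=-.3
S=[qa+(qc-qa)*t for t in np.linspace(1/12,1,12)]
print();rows(S[:6],qa);print();rows(S[6:],S[5])
E
```

```text
[-0.2495572  -1.53811445 -2.53886062]
[0.014, -0.109, 0.015, -0.33, -2.14, 1.47] tcp [ 0.197 -0.491  0.449] wr [-0.129 -0.617  0.476] el [-0.038 -0.124  0.583]
[0.023, -0.217, 0.03, -0.78, -4.33, 2.62] tcp [ 0.2   -0.466  0.445] wr [-0.12  -0.595  0.51 ] el [-0.029 -0.096  0.59 ]
[0.028, -0.326, 0.046, -1.29, -6.56, 3.47] tcp [ 0.2   -0.442  0.441] wr [-0.11  -0.571  0.542] el [-0.02  -0.068  0.596]
[0.027, -0.433, 0.063, -1.83, -8.82, 4.01] tcp [ 0.198 -0.419  0.436] wr [-0.1   -0.545  0.572] el [-0.012 -0.04   0.6  ]
[0.022, -0.54, 0.081, -2.37, -11.13, 4.27] tcp [ 0.192 -0.397  0.43 ] wr [-0.089 -0.518  0.6  ] el [-0.003 -0.012  0.601]
[0.011, -0.646, 0.099, -2.88, -13.46, 4.28] tcp [ 0.185 -0.375  0.426] wr [-0.079 -0.489  0.627] el [0.005 0.017 0.601]
[-0.005, -0.75, 0.119, -3.33, -15.84, 4.05] tcp [ 0.174 -0.353  0.421] wr [-0.068 -0.459  0.651] el [0.012 0.045 0.599]
[-0.026, -0.853, 0.14, -3.71, -18.25, 3.62] tcp [ 0.162 -0.332  0.417] wr [-0.057 -0.427  0.674] el [0.02  0.074 0.595]

[-0.021, -0.099, 0.031, -0.96, -2.37, -0.1] tcp [ 0.148 -0.311  0.415] wr [-0.047 -0.395  0.
[... 1557 characters left out ...]
1  0.496]

[0.0, 0.0, -0.125, 1.77, -0.64, 0.0] tcp [ 0.129 -0.077  0.421] wr [ 0.129 -0.077  0.772] el [-0.174  0.231  0.496]
[0.0, 0.0, -0.25, 3.45, -1.49, 0.0] tcp [ 0.138 -0.061  0.421] wr [ 0.138 -0.061  0.772] el [-0.201  0.207  0.496]
[0.0, 0.0, -0.375, 5.01, -2.54, -0.0] tcp [ 0.144 -0.043  0.421] wr [ 0.144 -0.043  0.772] el [-0.226  0.181  0.496]
[0.0, 0.0, -0.5, 6.42, -3.78, 0.0] tcp [ 0.149 -0.025  0.421] wr [ 0.149 -0.025  0.772] el [-0.246  0.151  0.496]
[-0.0, -0.0, -0.625, 7.67, -5.19, -0.0] tcp [ 0.151 -0.006  0.421] wr [ 0.151 -0.006  0.772] el [-0.263  0.119  0.496]
[0.0, 0.0, -0.75, 8.74, -6.74, 0.0] tcp [0.15  0.013 0.421] wr [0.15  0.013 0.772] el [-0.276  0.085  0.496]
```

Run:
```python
from fk import *
q0=np.array([-1.87174375,  0.35825422,  1.27609889,  1.56194676,  2.22539358,-0.0477449 ])
qa=np.array([-1.8,-.7,1.5,0,np.pi-.8,-.103])
L=[q0+(qa-q0)*t-np.array([.4*np.sin(np.pi*t),0,0,0,0,0]) for t in np.linspace(1/16,1,16)]
rows(L[:8],q0); print(); rows(L[8:],L[7])
```

```text
[-0.064, -0.108, 0.017, -0.2, -2.18, -2.65] tcp [ 0.158 -0.505  0.449] wr [-0.177 -0.605  0.476] el [-0.047 -0.12   0.583]
[-0.129, -0.213, 0.042, -0.53, -4.52, -5.13] tcp [ 0.127 -0.491  0.445] wr [-0.209 -0.57   0.51 ] el [-0.043 -0.091  0.59 ]
[-0.193, -0.317, 0.075, -0.95, -6.98, -7.29] tcp [ 0.098 -0.476  0.441] wr [-0.233 -0.533  0.542] el [-0.035 -0.062  0.596]
[-0.253, -0.419, 0.115, -1.42, -9.53, -9.03] tcp [ 0.073 -0.458  0.436] wr [-0.248 -0.496  0.572] el [-0.023 -0.035  0.6  ]
[-0.305, -0.519, 0.159, -1.92, -12.11, -10.28] tcp [ 0.052 -0.438  0.43 ] wr [-0.253 -0.46   0.6  ] el [-0.007 -0.01   0.601]
[-0.348, -0.617, 0.206, -2.41, -14.69, -11.01] tcp [ 0.037 -0.416  0.426] wr [-0.25  -0.427  0.627] el [0.01  0.014 0.601]
[-0.382, -0.714, 0.253, -2.86, -17.22, -11.22] tcp [ 0.026 -0.393  0.421] wr [-0.238 -0.398  0.651] el [0.029 0.037 0.599]
[-0.405, -0.81, 0.297, -3.26, -19.7, -10.97] tcp [ 0.02  -0.369  0.417] wr [-0.219 -0.371  0.674] el [0.047 0.06  0.595]

[-0.016, -0.1, 0.025, -0.77, -2.41, 0.08] tcp [ 0.018 -0.344  0.415] wr [-0.194 -0.347  0.694] el [0.064 0.084 0.589]
[-0.028, -0.2, 0.041, -1.27, -4.96, 0.3] tcp [ 0.019 -0.318  0.413] wr [-0.164 -0.324  0.712] el [0.078 0.109 0.581]
[-0.037, -0.298, 0.047, -1.58, -7.62, 0.57] tcp [ 0.022 -0.291  0.412] wr [-0.131 -0.301  0.727] el [0.089 0.135 0.571]
[-0.046, -0.395, 0.043, -1.78, -10.38, 0.81] tcp [ 0.025 -0.263  0.412] wr [-0.096 -0.276  0.741] el [0.096 0.163 0.56 ]
[-0.057, -0.489, 0.03, -1.98, -13.21, 0.95] tcp [ 0.028 -0.235  0.414] wr [-0.062 -0.249  0.752] el [0.097 0.193 0.546]
[-0.072, -0.579, 0.01, -2.25, -16.08, 0.91] tcp [ 0.03  -0.206  0.416] wr [-0.029 -0.219  0.761] el [0.092 0.223 0.531]
[-0.092, -0.664, -0.015, -2.67, -18.94, 0.64] tcp [ 0.028 -0.177  0.418] wr [-0.    -0.186  0.768] el [0.082 0.253 0.514]
[-0.119, -0.742, -0.042, -3.3, -21.74, 0.1] tcp [ 0.023 -0.149  0.421] wr [ 0.023 -0.149  0.772] el [0.066 0.282 0.496]
```

move_arm --deltas '[-0.064, -0.108, 0.017, -0.2, -2.18, -2.65, -1, -0.129, -0.213, 0.042, -0.53, -4.52, -5.13, -1, -0.193, -0.317, 0.075, -0.95, -6.98, -7.29, -1, -0.253, -0.419, 0.115, -1.42, -9.53, -9.03, -1, -0.305, -0.519, 0.159, -1.92, -12.11, -10.28, -1, -0.348, -0.617, 0.206, -2.41, -14.69, -11.01, -1, -0.382, -0.714, 0.253, -2.86, -17.22, -11.22, -1, -0.405, -0.81, 0.297, -3.26, -19.7, -10.97, -1]'

```text
time: 2.45
tool_pos: [0.0185, -0.3677, 0.4224]
ee_rot: [-2.996, -0.728, -0.225]
wrist_force: [-0.6, 0.1, 0.9]
width: 0.0941
finger_force: 0.0
```

move_arm --deltas '[-0.016, -0.1, 0.025, -0.77, -2.41, 0.08, -1, -0.028, -0.2, 0.041, -1.27, -4.96, 0.3, -1, -0.037, -0.298, 0.047, -1.58, -7.62, 0.57, -1, -0.046, -0.395, 0.043, -1.78, -10.38, 0.81, -1, -0.057, -0.489, 0.03, -1.98, -13.21, 0.95, -1, -0.072, -0.579, 0.01, -2.25, -16.08, 0.91, -1, -0.092, -0.664, -0.015, -2.67, -18.94, 0.64, -1, -0.119, -0.742, -0.042, -3.3, -21.74, 0.1, -1]'

```text
time: 3.25
tool_pos: [0.0228, -0.1468, 0.4252]
ee_rot: [3.122, 0.004, -0.128]
wrist_force: [-0.2, -0.1, 0.8]
width: 0.0942
finger_force: 0.0
```

```bash
python3 -c "
from h import *
o=robot.get_obs();print(o['time'],o['joint_positions'],o['tool_pos'],o['ee_rot'],o['wrist_force'])"
```

```text
3.25 [-1.80423484e+00 -7.12141677e-01  1.49488706e+00 -1.95695652e-03
  2.33860894e+00 -1.07118330e-01] [ 0.02276338 -0.14680864  0.42524578] [ 3.12161686  0.0035359  -0.12772898] [-0.21082175 -0.05654801  0.76886053]
```

Tracking well. Sweep past the pillar.

move_arm --deltas '[0, 0, -0.125, 1.77, -0.64, 0, -1, 0, 0, -0.25, 3.45, -1.49, 0, -1, 0, 0, -0.375, 5.01, -2.54, 0, -1, 0, 0, -0.5, 6.42, -3.78, 0, -1, 0, 0, -0.625, 7.67, -5.19, 0, -1, 0, 0, -0.75, 8.74, -6.74, 0, -1]'

```text
time: 3.85
tool_pos: [0.1181, -0.0921, 0.4245]
ee_rot: [3.124, 0.006, 0.627]
wrist_force: [-0.5, -0.3, 0.7]
width: 0.094
finger_force: 0.0
```

move_arm --deltas '[0, 0, -0.125, 1.77, -0.64, 0, -1, 0, 0, -0.25, 3.45, -1.49, 0, -1, 0, 0, -0.375, 5.01, -2.54, 0, -1, 0, 0, -0.5, 6.42, -3.78, 0, -1, 0, 0, -0.625, 7.67, -5.19, 0, -1, 0, 0, -0.75, 8.74, -6.74, 0, -1, 0, 0, -0.75, 8.74, -6.74, 0, -1]'

```text
time: 4.55
tool_pos: [0.1489, 0.0139, 0.4238]
ee_rot: [3.129, 0.009, 1.381]
wrist_force: [-0.3, 0.1, -0.4]
width: 0.0941
finger_force: 0.0
```

Run:
```python
from h import *
from fk import *
o=robot.get_obs();print(o['time'],o['joint_positions'],o['tool_pos'],o['ee_rot'],o['wrist_force'])
s=snap('scene');save(s,'scene1')
# nut (.653,-.089), handle dir az -130
q=o['joint_positions']
from scipy.optimize import least_squares
def ik(p,yaw,q0,tilt=None):
    M=R.from_euler('xyz',[np.pi,0,yaw]).as_matrix()
    r=least_squares(lambda q:np.r_[tool(q)[1][-1]-p,.3*R.from_matrix(M.T@tool(q)[0]).as_rotvec()],q0);return r.x,r.cost
for yaw in (1.1,1.4,1.8,.87,-.7,2.44):
    print(yaw,ik([.45,-.09,.30],yaw,q)[0].round(2),ik([.62,-.13,.035],yaw,q)[0].round(2))
```

```text
4.55 [-0.27438231 -0.70567977  1.49622711 -0.01143513  2.33765133 -0.0926349 ] [0.1488836  0.01389209 0.42379005] [3.1289753  0.00933442 1.3810003 ] [-0.29103303  0.09239049 -0.43978693]
1.1 [-0.32 -0.12  1.39  0.    1.87  0.15] [-0.3   0.36  1.39 -0.    1.39  0.17]
1.4 [-0.32 -0.12  1.39  0.    1.87 -0.15] [-0.3   0.36  1.39 -0.    1.39 -0.13]
1.8 [-0.32 -0.12  1.39 -0.    1.87 -0.55] [-0.3   0.36  1.39 -0.    1.39 -0.53]
0.87 [-0.32 -0.12  1.39  0.    1.87  0.38] [-0.3   0.36  1.39 -0.    1.39  0.4 ]
-0.7 [-0.32 -0.12  1.39 -0.    1.87  1.95] [-0.3   0.36  1.39 -0.    1.39  1.97]
2.44 [-0.32 -0.12  1.39  0.    1.87 -1.19] [-0.3   0.36  1.39  0.    1.39 -1.17]
```

```bash
cat >> fk.py <<'E'
def delta(o_pos,o_rot,pos,yaw):
    M0=R.from_euler('xyz',o_rot).as_matrix();M=R.from_euler('xyz',[np.pi,0,yaw]).as_matrix()
    return np.r_[R.from_matrix(M0.T@M).as_rotvec().round(3),(100*M0.T@(np.array(pos)-o_pos)).round(2)]
E
python3 - <<'E'
from fk import *
from bench import robot
o=robot.get_obs();d=delta(o['tool_pos'],o['ee_rot'],[.6158,-.1324,.2],.873);print(d)
E
```

```text
[ 1.300e-02  6.000e-03  5.020e-01 -4.980e+00  4.833e+01  2.291e+01]
```

move_arm --deltas '[0.002, 0.001, 0.063, -0.62, 4, 1.5, -1, 0.004, 0.002, 0.126, -1.25, 8.5, 3, -1, 0.006, 0.003, 0.188, -1.87, 13, 5, -1, 0.007, 0.003, 0.25, -2.5, 17.5, 7, -1, 0.009, 0.004, 0.31, -3.1, 22, 9, -1, 0.01, 0.005, 0.38, -3.7, 26.5, 11.5, -1, 0.012, 0.006, 0.44, -4.4, 31, 14, -1, 0.013, 0.006, 0.5, -4.98, 35.5, 16.5, -1]'

```text
time: 5.4
tool_pos: [0.4852, -0.1109, 0.2601]
ee_rot: [-3.137, 0.003, 0.862]
wrist_force: [-0.4, 0.5, 0.0]
width: 0.0938
finger_force: 0.0
```

Run:
```python
from fk import *
from bench import robot
o=robot.get_obs();d=delta(o['tool_pos'],o['ee_rot'],[.6158,-.1324,.2],.873);print(o['tool_pos'],o['wrist_force'],d)
```

```text
[ 0.48524455 -0.11091109  0.26011426] [-0.37696161  0.47581109  0.0274957 ] [-4.000e-03  3.000e-03 -1.100e-02  6.880e+00  1.134e+01  5.940e+00]
```

move_arm --deltas '[-0.004, 0.003, -0.01, 2.3, 3.8, 2, 1, -0.004, 0.003, -0.01, 4.6, 7.6, 4, 1, -0.004, 0.003, -0.01, 6.9, 11.3, 6, 1, -0.004, 0.003, -0.01, 6.9, 11.3, 6, 1, -0.004, 0.003, -0.01, 6.9, 11.3, 6, 1]'

```text
time: 5.9
tool_pos: [0.6138, -0.1296, 0.197]
ee_rot: [-3.135, 0.002, 0.877]
wrist_force: [0.3, -0.8, -0.1]
width: 0.0575
finger_force: 0.0
```

Run:
```python
from h import *
s=snap('wrist');save(s,'wrist3');print(s['obs'])
I=cv2.resize(s['image'][:,:,::-1],(800,600),interpolation=cv2.INTER_CUBIC);cv2.imwrite('pics/wrist3b.png',I)
```

```text
{'time': 5.9, 'joint_positions': array([-2.98893701e-01,  2.67468709e-01,  1.17913164e+00,  7.13129545e-04,
        1.70165510e+00,  3.95433496e-01]), 'qvel': array([ 0.01250306, -0.09271963, -0.00940667,  0.00610324,  0.00497146,
        0.00036321]), 'joint_torque': array([ 5.63135929e-02, -3.83458257e+01, -2.92352986e+01,  8.86112312e-02,
       -1.02261573e-01,  3.69965113e-03]), 'tool_pos': array([ 0.61379494, -0.12963994,  0.1969971 ]), 'ee_rot': array([-3.13517145e+00,  1.91350832e-03,  8.76565971e-01]), 'wrist_force': array([ 0.30938633, -0.75070395, -0.11424712]), 'wrist_torque': array([-0.03502502,  0.03593669, -0.00179682]), 'finger_force': 0.0, 'width': 0.05745464905692526}
```

View pics/wrist3b.png

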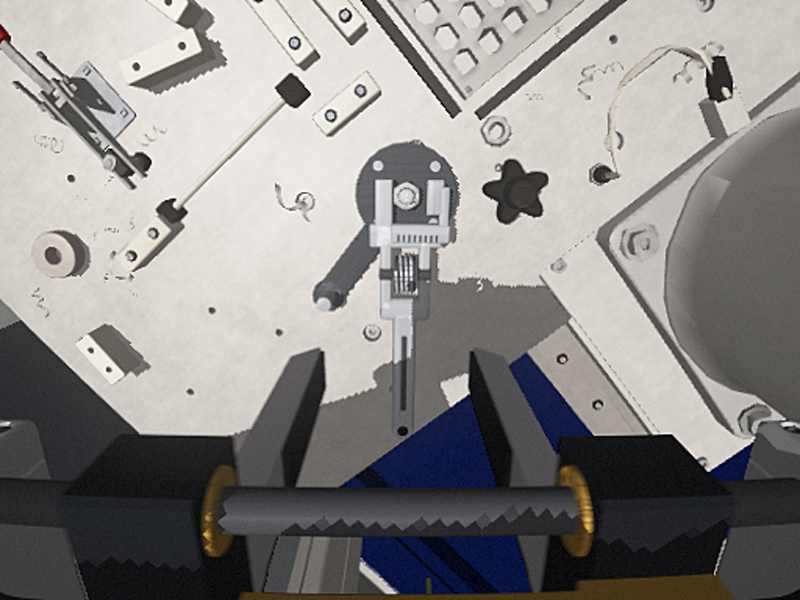

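Run:
```python
from h import *
s=load('wrist3');k=1/1.5625
n=atz(s,406*k,196*k,.022);w=atz(s,405*k,274*k,.035);e=atz(s,402*k,431*k,.023);b=atz(s,322*k,298*k,.03)
for nm,a in zip('nweb',(n,w,e,b)): print(nm,a.round(4),np.linalg.norm((a-n)[:2]).round(4),np.arctan2(*(a-n)[1::-1]).round(3))
# profile along wrench axis using depth
d=(n-e)[:2];d/=np.linalg.norm(d)
v,u=np.mgrid[100:300,215:300];u=u.ravel();v=v.ravel();z=s['depth'][v,u]
p=cv2.undistortPoints(np.stack([u,v],1).astype(float)[:,None],s['K'],np.array(s['D']))[:,0]
P=np.c_[p[:,0]*z,-p[:,1]*z,-z]@s['T'][:3,:3].T+s['T'][:3,3]
a=(P[:,:2]-n[:2])@d;c=(P[:,:2]-n[:2])@[-d[1],d[0]]
for x in np.arange(-.205,.03,.005):
    m=(abs(a-x)<.0025); r=''
    for y in np.arange(-.032,.033,.004):
        q=m&(abs(c-y)<.002); r+='%4d'%(1000*np.median(P[q,2])) if q.any() else '   .'
    print('%6.3f'%x,r)
```

```text
n [ 0.6548 -0.091   0.022 ] 0.0 0.0
w [ 0.6192 -0.1329  0.035 ] 0.055 -2.275
e [ 0.5297 -0.2379  0.023 ] 0.1929 -2.276
b [ 0.5586 -0.1083  0.03  ] 0.0977 -2.963
-0.205    .   .   .   .   1   0   0   .   .   .   0   0   0   0   0   0   0
-0.200    .   .   .   0   0   0   1  22  23  22   0   0   0   0   0   0   0
-0.195    .   0   0   0   0   0  22  23  23  23  23   0   0   0   0   0   0
-0.190    0   0   0   1   0   0  23  23  24  23  22   0   0   0   0   0   0
-0.185    0   0   0   0   0   0  22  23  23  22  22   0   1   0   0   0   0
-0.180    0   0   0   0   0   0  21  23  23  23  22   0   0   0   0   0   0
-0.175    0   0   0   0   0   0  21  23  23  23  22   0   0   0   0   0   0
-0.170    0   0   0   0   0   0  22  23  23  23  23   0   0   0   0   0   0
-0.165    0   0   0   0   0   0  22  23  23  23  22  -1   0   0   0   0   0
-0.160    0   0   0   0   0   0  22  23  23  23  22   1   0   0   0   0   0
-0.155    0   0   0   0   0   0  22  23  23  23  22   0   0   0   0   0   0
-0.150    0   0   0   0   0   0  22  23  23  23  22   0   0   0   0   1   0
-0.145    1   1   0   0   0
[... 1932 characters left out ...]
  23  22  12  12
-0.015   12  23  22  13  12  12  12  12  12  12  12  23  23  23  12  12  12
-0.010   13  23  23  23  22  12  12  12  21  12  12  23  23  23  12  12  12
-0.005   18  23  23  23  22  12  21  22  23  23  22  23  23  23  12  12  13
 0.000   13  23  23  23  23  12  21  28  28  28  23  23  23  23  13  12  12
 0.005   12  23  23  23  22  12  21  23  27  23  21  22  23  22  13  12  12
 0.010   12  12  23  23  22  12  12  13  21  13  12  23  23  22  12  12  12
 0.015   12  12  12  12  12  12  12  12  12  12  12  12  12  12  12  12  12
 0.020   11  12  13  14  12  12  12  12  12  12  12  12  12  13  13  12  12
 0.025    0  12  12  12  12  12  12  12  12 376  12  12  13  13  12  11   0
```

move_arm --deltas '[0, 0, 0, 0, 0, 0, 1, 0, 0, 0, 0, 0, 0, 1, 0, 0, 0, 0, 0, 0, 1, 0, 0, 0, 0, 0, 0, 1]'

```text
time: 6.35
tool_pos: [0.6139, -0.1264, 0.2]
ee_rot: [-3.14, -0.001, 0.881]
wrist_force: [-0.7, -0.4, 0.6]
width: 0.0217
finger_force: 0.0
```

Run:
```python
from fk import *
from bench import robot
o=robot.get_obs();d=delta(o['tool_pos'],o['ee_rot'],[.6115,-.1393,.042],.866);print(o['tool_pos'],o['ee_rot'],o['width'],o['wrist_force'],d)
```

```text
[ 0.61391225 -0.1263757   0.20002744] [-3.13962149e+00 -1.04055692e-03  8.81084470e-01] 0.021731546768566503 [-0.71152697 -0.40911314  0.63144819] [-2.00e-03 -1.00e-03  1.50e-02 -1.17e+00  6.70e-01  1.58e+01]
```

move_arm --deltas '[-0.002, -0.001, 0.015, -1.17, 0.67, 4, 1, -0.002, -0.001, 0.015, -1.17, 0.67, 8, 1, -0.002, -0.001, 0.015, -1.17, 0.67, 12, 1, -0.002, -0.001, 0.015, -1.17, 0.67, 14, 1, -0.002, -0.001, 0.015, -1.17, 0.67, 15, 1, -0.002, -0.001, 0.015, -1.17, 0.67, 15.5, 1, -0.002, -0.001, 0.015, -1.17, 0.67, 15.5, 1, -0.002, -0.001, 0.015, -1.17, 0.67, 15.5, 1]'

```text
time: 7.15
tool_pos: [0.6127, -0.1396, 0.0455]
ee_rot: [3.141, -0.0, 0.866]
wrist_force: [0.0, 1.0, 0.6]
width: 0.0003
finger_force: 0.0
```

```bash
cat > st.py <<'E'
from fk import *
from bench import robot
o=robot.get_obs();p=o['tool_pos'];n=np.array([.6548,-.091]);D=np.array([np.cos(.8656),np.sin(.8656)]);C=np.array([-D[1],D[0]])
f=o['wrist_force'];print(round(o['time'],2),'along',((p[:2]-n)@D).round(4),'across',((p[:2]-n)@C).round(4),'z',p[2].round(4),'rot',o['ee_rot'].round(4),'w',round(o['width'],4),'F along/across/z',(f[:2]@D).round(1),(f[:2]@C).round(1),f[2].round(1))
E
python3 st.py
```

```text
7.15 along -0.0643 across 0.0006 z 0.0455 rot [ 3.1405e+00 -5.0000e-04  8.6620e-01] w 0.0003 F along/across/z 0.8 0.6 0.6
```

move_arm --deltas '[0, 0, 0, -0.1, -0.05, 0.5, 1, 0, 0, 0, -0.1, -0.05, 0.9, 1, 0, 0, 0, -0.1, -0.05, 1.05, 1, 0, 0, 0, -0.1, -0.05, 1.15, 1, 0, 0, 0, -0.1, -0.05, 1.15, 1]'

```text
time: 7.65
tool_pos: [0.6111, -0.1401, 0.0349]
ee_rot: [3.141, -0.0, 0.866]
wrist_force: [-2.2, 0.7, 9.3]
width: 0.0005
finger_force: 4.6
```

```bash
python3 st.py
```

```text
7.65 along -0.0657 across 0.0015 z 0.0349 rot [ 3.1413 -0.      0.8661] w 0.0005 F along/across/z -0.9 2.1 9.3
```

move_arm --deltas '[0, 0, 0, 0.2, 0, 0, 1, 0, 0, 0, 0.5, 0, 0, 1, 0, 0, 0, 0.8, 0, 0, 1, 0, 0, 0, 1.1, 0, 0, 1, 0, 0, 0, 1.4, 0, 0, 1, 0, 0, 0, 1.4, 0, 0, 1]'

```text
time: 8.25
tool_pos: [0.6199, -0.1297, 0.0349]
ee_rot: [3.141, 0.001, 0.866]
wrist_force: [-4.9, -0.9, 9.6]
width: 0.0001
finger_force: 4.9
```

```bash
python3 st.py
```

```text
8.25 along -0.0521 across 0.0015 z 0.0349 rot [3.1414e+00 1.3000e-03 8.6620e-01] w 0.0001 F along/across/z -3.8 3.2 9.6
```

move_arm --deltas '[0, 0, 0, 0, -0.05, -0.5, 1, 0, 0, 0, -0.7, -0.05, -0.5, 1, 0, 0, 0, -1.4, -0.05, -0.5, 1, 0, 0, 0, -1.4, -0.05, -0.1, 1, 0, 0, 0, -1.4, -0.05, 0, 1, 0, 0, 0, -1.4, -0.05, 0, 1]'

```text
time: 8.85
tool_pos: [0.6093, -0.1408, 0.0346]
ee_rot: [-3.14, 0.003, 0.865]
wrist_force: [-5.7, -0.4, 11.9]
width: 0.0006
finger_force: 6.1
```

move_arm --deltas '[0, 0, 0, 0.2, 0, 0, 1, 0, 0, 0, 0.5, 0, 0, 1, 0, 0, 0, 0.8, 0, 0, 1, 0, 0, 0, 1.1, 0, 0, 1, 0, 0, 0, 1.4, 0, 0, 1, 0, 0, 0, 1.4, 0, 0, 1]'

```text
time: 9.45
tool_pos: [0.6188, -0.1297, 0.0348]
ee_rot: [-3.141, 0.002, 0.866]
wrist_force: [-6.1, 0.1, 13.0]
width: 0.0007
finger_force: 6.4
```

```bash
python3 st.py
```

```text
9.45 along -0.0528 across 0.0024 z 0.0348 rot [-3.1406e+00  2.1000e-03  8.6580e-01] w 0.0007 F along/across/z -3.9 4.7 13.0
```

move_arm --deltas '[0, 0, 0, 0, 0.1, -0.5, 1, 0, 0, 0, -0.7, 0.1, -0.5, 1, 0, 0, 0, -1.4, 0.1, -0.5, 1, 0, 0, 0, -1.4, 0.1, -0.1, 1, 0, 0, 0, -1.4, 0.1, -0.03, 1, 0, 0, 0, -1.4, 0.1, -0.03, 1]'

```text
time: 10.05
tool_pos: [0.6098, -0.1415, 0.0346]
ee_rot: [-3.14, 0.003, 0.865]
wrist_force: [-6.6, -0.6, 12.0]
width: 0.0004
finger_force: 6.1
```

move_arm --deltas '[0, 0, 0, 0.2, 0, 0, 1, 0, 0, 0, 0.5, 0, 0, 1, 0, 0, 0, 0.8, 0, 0, 1, 0, 0, 0, 1.1, 0, 0, 1, 0, 0, 0, 1.4, 0, 0, 1, 0, 0, 0, 1.4, 0, 0, 1]'

```text
time: 10.65
tool_pos: [0.6195, -0.1333, 0.0349]
ee_rot: [3.139, 0.006, 0.865]
wrist_force: [-3.9, -5.7, 10.3]
width: 0.0004
finger_force: 5.5
```

```bash
python3 st.py
```

```text
10.65 along -0.055 across -0.0005 z 0.0349 rot [3.1391 0.0056 0.8647] w 0.0004 F along/across/z -6.8 -0.7 10.3
```

move_arm --deltas '[0, 0, 0, 0, -0.05, -0.5, 1, 0, 0, 0, -0.7, -0.05, -0.5, 1, 0, 0, 0, -1.4, -0.05, -0.5, 1, 0, 0, 0, -1.4, -0.05, -0.1, 1, 0, 0, 0, -1.4, -0.05, 0, 1, 0, 0, 0, -1.4, -0.05, 0, 1]'

```text
time: 11.25
tool_pos: [0.6094, -0.1409, 0.0346]
ee_rot: [-3.14, 0.003, 0.866]
wrist_force: [-6.3, -1.9, 12.7]
width: 0.0004
finger_force: 6.2
```

move_arm --deltas '[0, 0, 0, 0.2, 0, 0, 1, 0, 0, 0, 0.5, 0, 0, 1, 0, 0, 0, 0.8, 0, 0, 1, 0, 0, 0, 1.1, 0, 0, 1, 0, 0, 0, 1.4, 0, 0, 1, 0, 0, 0, 1.4, 0, 0, 1]'

```text
time: 11.85
tool_pos: [0.6192, -0.1326, 0.0349]
ee_rot: [3.139, 0.006, 0.865]
wrist_force: [-5.0, -6.0, 11.0]
width: 0.0003
finger_force: 5.5
```

```bash
python3 st.py
```

```text
11.85 along -0.0548 across 0.0002 z 0.0349 rot [3.1392 0.0056 0.8652] w 0.0003 F along/across/z -7.8 -0.1 11.0
```

move_arm --deltas '[0, 0, 0, 0, 0, -4, 1, 0, 0, 0, 0, 0, -8, 0.3, 0, 0, 0, -1, 0, -11, 0.3, 0, 0, 0, -1, 0, -11, 0.3, 0, 0, 0, -1, 0, -11, 0.3]'

```text
time: 12.35
tool_pos: [0.6132, -0.1369, 0.1419]
ee_rot: [-3.14, 0.0, 0.866]
wrist_force: [0.7, -0.3, -0.8]
width: 0.0292
finger_force: 0.0
```

```bash
python3 st.py
python3 - <<'E'
from h import *
s=snap('wrist');save(s,'wrist4')
T=np.linalg.inv(s['T'])@np.array([.645,-.1,.023,1]);K=s['K'];uv=cv2.projectPoints(np.array([[T[0],-T[1],-T[2]]]),np.zeros(3),np.zeros(3),K,np.array(s['D']))[0][0,0];print(uv)
u,v=uv.astype(int);I=s['image'][max(0,v-75):v+75,max(0,u-100):u+100,::-1];cv2.imwrite('pics/w4c.png',cv2.resize(I,None,fx=4,fy=4,interpolation=cv2.INTER_CUBIC))
E
```

```text
12.35 along -0.0619 across 0.002 z 0.1419 rot [-3.1396e+00  4.0000e-04  8.6560e-01] w 0.0292 F along/across/z 0.2 -0.7 -0.8
[253.35939928 137.72960473]
```

View pics/w4c.png

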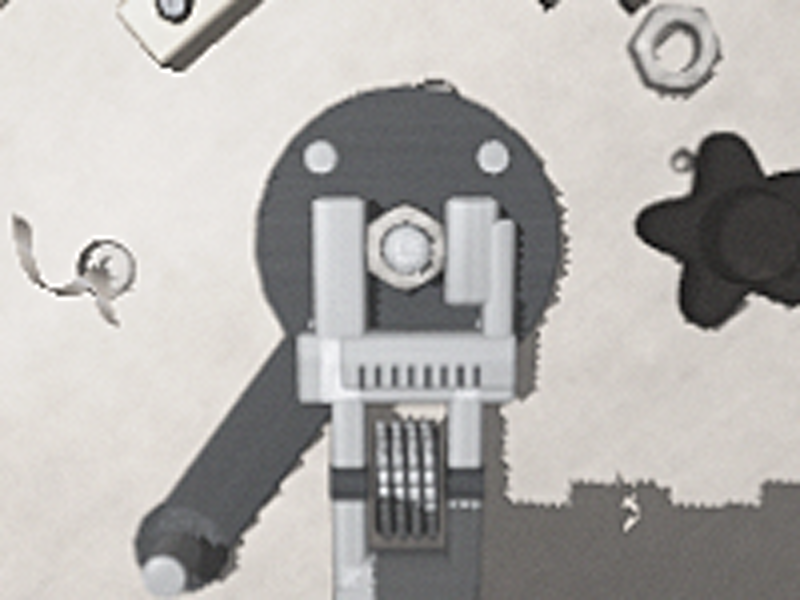

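move_arm --deltas '[0, 0, 0, -4, 0.2, 0, 0.2, 0, 0, 0, -8.8, 0.2, 3, 0.2, 0, 0, 0, -8.8, 0.2, 7, 0.2, 0, 0, 0, -8.8, 0.2, 9, 0.2, 0, 0, 0, -8.8, 0.2, 9, 0.2]'

```text
time: 12.9
tool_pos: [0.5526, -0.203, 0.0448]
ee_rot: [-3.126, 0.004, 0.865]
wrist_force: [-0.9, 0.6, -0.9]
width: 0.0379
finger_force: 0.0
```

```bash
python3 st.py
```

```text
12.9 along -0.1515 across 0.0052 z 0.0448 rot [-3.1257  0.0042  0.8654] w 0.0379 F along/across/z -0.2 1.1 -0.9
```

move_arm --deltas '[0, 0, 0, 0, 0, 0, 0.2, 0, 0, 0, 0, 0, 0, 0.2, 0, 0, 0, 0, 0, 0, 0.2]'

```text
time: 13.2
tool_pos: [0.5589, -0.2052, 0.0541]
ee_rot: [3.141, -0.0, 0.867]
wrist_force: [0.5, 0.1, 0.4]
width: 0.0378
finger_force: 0.0
```

```bash
python3 st.py
```

```text
13.2 along -0.1491 across -0.001 z 0.0541 rot [ 3.1406e+00 -1.0000e-04  8.6680e-01] w 0.0378 F along/across/z 0.4 -0.3 0.4
```

move_arm --deltas '[0, 0, 0, 0, 0, 2, 0.2, 0, 0, 0, 0, 0, 3.5, 0.2, 0, 0, 0, 0, 0, 4.2, 0.2, 0, 0, 0, 0, 0, 4.2, 0.2, 0, 0, 0, 0, 0, 4.2, 0.2]'

```text
time: 13.7
tool_pos: [0.5577, -0.2051, 0.0106]
ee_rot: [-3.14, 0.001, 0.866]
wrist_force: [-0.8, 0.5, 0.4]
width: 0.0377
finger_force: 0.0
```

```bash
python3 st.py; python3 -c "
import numpy as np
for f in (.04,.08,.12,.16,.2,.24,.28,.32):print(f,round(14.9*(1-np.cos(f)),2),round(-14.9*np.sin(f),2))"
```

```text
13.7 along -0.1498 across 0.0 z 0.0106 rot [-3.1398e+00  7.0000e-04  8.6620e-01] w 0.0377 F along/across/z -0.2 0.9 0.4
0.04 0.01 -0.6
0.08 0.05 -1.19
0.12 0.11 -1.78
0.16 0.19 -2.37
0.2 0.3 -2.96
0.24 0.43 -3.54
0.28 0.58 -4.12
0.32 0.76 -4.69
```

move_arm --deltas '[0, 0, 0.04, 0.01, -0.6, 0, 0.2, 0, 0, 0.08, 0.05, -1.19, 0, 0.2, 0, 0, 0.12, 0.11, -1.78, 0, 0.2, 0, 0, 0.16, 0.19, -2.37, 0, 0.2, 0, 0, 0.2, 0.3, -2.96, 0, 0.2, 0, 0, 0.24, 0.43, -3.54, 0, 0.2, 0, 0, 0.28, 0.58, -4.12, 0, 0.2, 0, 0, 0.28, 0.58, -4.12, 0, 0.2]'

```text
time: 14.5
tool_pos: [0.5303, -0.174, 0.0115]
ee_rot: [-3.141, 0.0, 0.586]
wrist_force: [-0.5, -0.3, -0.2]
width: 0.0377
finger_force: 0.0
```

```bash
python3 st.py
```

```text
14.5 along -0.1439 across 0.041 z 0.0115 rot [-3.1414e+00  5.0000e-04  5.8650e-01] w 0.0377 F along/across/z -0.6 0.2 -0.2
```

move_arm --deltas '[0, 0, 0.04, 0.01, -0.6, 0, 0.2, 0, 0, 0.08, 0.05, -1.19, 0, 0.2, 0, 0, 0.12, 0.11, -1.78, 0, 0.2, 0, 0, 0.16, 0.19, -2.37, 0, 0.2, 0, 0, 0.2, 0.3, -2.96, 0, 0.2, 0, 0, 0.24, 0.43, -3.54, 0, 0.2, 0, 0, 0.26, 0.5, -3.83, 0, 0.2, 0, 0, 0.26, 0.5, -3.83, 0, 0.2]'

```text
time: 15.3
tool_pos: [0.5134, -0.1394, 0.0112]
ee_rot: [-3.141, 0.001, 0.327]
wrist_force: [0.8, -1.9, 0.6]
width: 0.038
finger_force: 0.4
```

```bash
python3 st.py
```

```text
15.3 along -0.1285 across 0.0763 z 0.0112 rot [-3.1412e+00  7.0000e-04  3.2690e-01] w 0.038 F along/across/z -0.9 -1.8 0.6
```

move_arm --deltas '[0, 0, 0.02, 0, -0.3, 0, 0.2, 0, 0, 0.03, 0, -0.5, 0, 0.2, 0, 0, 0.03, 0, -0.6, 0, 0.2, 0, 0, 0.03, 0, -0.6, 0, 0.2, 0, 0, 0.03, 0, -0.6, 0, 0.2]'

```text
time: 15.8
tool_pos: [0.5118, -0.1346, 0.011]
ee_rot: [3.14, 0.001, 0.296]
wrist_force: [1.9, -3.3, 0.6]
width: 0.0376
finger_force: 2.6
```

```bash
python3 st.py
```

```text
15.8 along -0.1259 across 0.0806 z 0.011 rot [3.1402e+00 5.0000e-04 2.9620e-01] w 0.0376 F along/across/z -1.2 -3.6 0.6
```

move_arm --deltas '[0, 0, 0.01, 0, -0.15, 0, 0.2, 0, 0, 0.01, 0, -0.3, 0, 0.2, 0, 0, 0.01, 0, -0.3, 0, 0.2, 0, 0, 0.01, 0, -0.3, 0, 0.2]'

```text
time: 16.2
tool_pos: [0.5119, -0.1345, 0.011]
ee_rot: [3.134, -0.0, 0.286]
wrist_force: [3.9, -11.0, -3.3]
width: 0.038
finger_force: 5.9
```

```bash
python3 st.py
```

```text
16.2 along -0.1257 across 0.0806 z 0.011 rot [ 3.1345e+00 -5.0000e-04  2.8610e-01] w 0.038 F along/across/z -5.9 -10.1 -3.3
```

At the stop (force rose to 11 N with no motion). Back off and lift.

move_arm --deltas '[0, 0, 0, 0, 0.6, 0, 0.2, 0, 0, 0, 0, 1, 0, 0.2, 0, 0, 0, 0, 1, 0, 0.2, 0, 0, 0, 0, 1, 0, 0.2]'

```text
time: 16.6
tool_pos: [0.5123, -0.1396, 0.01]
ee_rot: [-3.138, 0.003, 0.286]
wrist_force: [0.1, -0.8, 0.5]
width: 0.0375
finger_force: 0.0
```

```bash
python3 st.py
```

```text
16.6 along -0.1294 across 0.077 z 0.01 rot [-3.1385e+00  2.8000e-03  2.8610e-01] w 0.0375 F along/across/z -0.5 -0.6 0.5
```

move_arm --deltas '[0, 0, 0, 0, 0, -2, 0.2, 0, 0, 0, 0, 0, -5, 0.2, 0, 0, 0, 0, 0, -9, 0.2, 0, 0, 0, 5, 0, -12, 0.2, 0, 0, 0, 9, 0, -14, 0.2, 0, 0, 0, 9, 0, -14, 0.2, 0, 0, 0, 9, 0, -14, 0.2]'

```text
time: 17.3
tool_pos: [0.5999, -0.1141, 0.1501]
ee_rot: [-3.14, 0.002, 0.288]
wrist_force: [-0.8, 0.9, -0.5]
width: 0.0376
finger_force: 0.0
```

```bash
python3 st.py
python3 - <<'E'
from h import *
s=snap('wrist');save(s,'wrist5')
K=s['K'];T=np.linalg.inv(s['T'])@np.array([.61,-.1,.023,1]);u,v=cv2.projectPoints(np.array([[T[0],-T[1],-T[2]]]),np.zeros(3),np.zeros(3),K,np.array(s['D']))[0][0,0].astype(int)
I=s['image'][max(0,v-100):v+100,max(0,u-130):u+130,::-1];print(u,v);cv2.imwrite('pics/w5c.png',cv2.resize(I,None,fx=3,fy=3,interpolation=cv2.INTER_CUBIC))
E
```

```text
17.3 along -0.0532 across 0.0268 z 0.1501 rot [-3.1398e+00  2.4000e-03  2.8780e-01] w 0.0376 F along/across/z 0.2 1.2 -0.5
242 171
```

View pics/w5c.png

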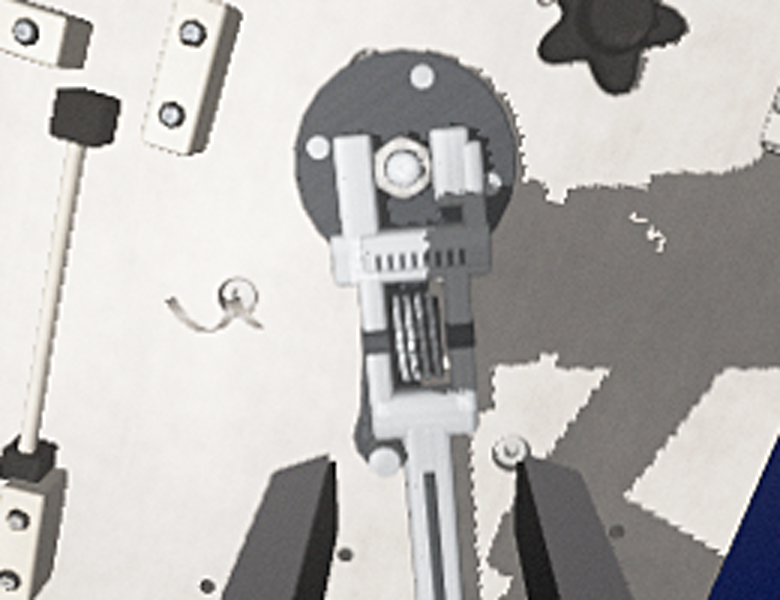

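The picture shows the handle against the bolt (385,460). The nut (403,167) is square in the snug jaws, and the gripper is clear of everything.

```bash
python3 -c "
from bench import robot
print(robot.close_job())"
```

```text
the job is handed in; nothing more can be done
None
```

The job is handed in at 17.3 s. Finger slip on the worm and a picture show the jaw snug on the nut, and the handle is swung to the stop bolt and released with the nut square in the jaws; no verdict came back.

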